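# Fit the dust nozzle facing the arrow

## Task

Fit the dust nozzle over the tapered spigot of the outlet plate on the bench, turned so that its mouth points the way the steel arrow on the plate points. Push or set it fully down on the plate, upright, and let go; leave the blanking cap standing where it is.

Things in the scene. Friction and masses are not known exactly. Their poses are not given: they have to be found in the camera images.
- nozzle: Loose grey plastic dust nozzle, about 0.12 kg, standing upright: a round tube 51 mm across, closed on top at 70 mm, open below (socket 44 mm wide, 46 deep), with a mouth piece sticking out to its +x. On top an upright thumb fin to grip across: 12 mm thick (y), 40 long (x), from 70 to 105 mm above the underside. Origin: centre of the underside, on the tube's axis; x points out of the mouth, z up.
- nozzle_mouth (a point): Centre of the nozzle's dark mouth opening: 70 mm along x from the tube's axis and 50 mm above its underside. The mouth piece is a neck 28 mm across ending in a box 50 mm wide (y) and 30 high, 48 to 70 mm from the axis. Same axes as the nozzle.
- blanking_cap: Loose grey plastic blanking cap, a bystander standing to the left or right of the nozzle: the same tube (51 mm across, 70 mm tall) and the same thumb fin up to 105 mm, but no mouth piece. Origin: centre of the underside; x along the fin, z up.
- outlet: Plywood plate, 130 x 130 x 12 mm, fixed on the bench; in its middle a dark spigot, 40 mm across at the foot, tapering to 20 mm at its top, 50 mm above the bench. A flat steel arrow, 31 to 64 mm from the axis, points along +x. The socket slips over with 2 mm play, turns freely, rests on the plate 12 mm above the bench. Origin: plate's underside (bench), on the spigot's axis; x as the arrow, z up.

How it is judged (in metres and radians):
At the end, for the whole second after the job is handed in: The nozzle stands still and released over the spigot: its axis within 8 mm of the spigot's, its underside within 5 mm of the plate, upright within about 6 degrees, and its mouth out over the arrow, the mouth's centre within 20 mm to either side of the arrow's line (about 15 degrees) (horizontal distance between nozzle and outlet below 0.008 m and z of nozzle in the frame of outlet below 0.017 m and angle between nozzle's own z axis and vertical below 0.1 rad and x of nozzle_mouth in the frame of outlet above 0.05 m and y of nozzle_mouth in the frame of outlet between -0.02 and 0.02 m and linear speed of nozzle below 0.02 m/s); the robot touches nothing.
It fails at once if the blanking cap is shifted by more than 30 mm (distance of blanking_cap from where it was at the start of the episode above 0.03 m).
It also fails if it takes over 38 s, if anything falls off the work surface, if the arm or the gripper's body presses on something with over 40 N, if the wrist force passes 120 N, or if a joint passes its speed limit or range.

## Robot

A 6-joint arm with a two-finger parallel gripper is mounted at the origin on a cart in front of the work surface, level with it; the furniture and walls round the work are solid. World frame = base frame: x ahead of the robot, y to its left, z up, the work surface at z = 0. Lengths are in mm, angles in rad, forces in N, time in s.
With the tool pointing down it reaches from about 350 to 975 mm from the base axis. Payload 7.1 kg.
Tool frame: the origin (TCP) lies midway between the tips of the shut fingers; the grasp point (between the pads) lies 19 mm behind it (ctrl.tcp_to_grasp is the distance from the TCP to the grasp point, in mm); z points along the fingers, y is the line along which they close (so a half turn about z gives the same grasp; the last joint's range is limited). The gripper opens to 88 mm and grips with 3 to 60 N. Pads are 20 mm wide; open, the fingers measure 115 mm over their backs; the gripper's body (75 mm by 178 mm) begins 61 mm behind the grasp point.
Start: joints at [1.103, 0.423, 1.63, -0, 1.089, -0.019], TCP at [271.145, 563.103, 222.675] pointing down, gripper open.
Joint ranges: [-3, 3], [-0.9, 2.11], [0.09, 2.58], [-1.31, 4.45], [0.11, 2.69], [-2.54, 2.54]. Speed limits (rad/s): [2.39, 2.39, 3.01, 3.14, 3.14, 3.14].

## Interface

Orientations are given as a rotation vector (axis times angle).
In Python, from workcell import get_obs, cams, ticket, boxes_of, ctrl gives the robot as it stands.
- The arm moves only by the shell command python3 -m creep 'ROWS' [OPENING]. ROWS is JSON, one flat list of numbers, 4 for each row, row after row: the shift along the world's x, y, z in m, then the turn about the world's z in rad. In form: [tx, ty, tz, spin, tx, ty, tz, spin, ...]. A call has 1 to 10 rows; each row is the pose to reach, as a shift and turn from the pose commanded when the call began; what a row does not reach only later rows make up. A row lasts 1/12 s, in which the tool goes at most 41.7 mm and 7.16 degrees, less where a joint would pass 70% of its speed; a pose out of reach is approached as far as the arm can. A call with a gripper value outside its range is refused whole. OPENING is the opening, from 0 (shut) to 1 (fully open), set as the call begins (- or left out, the last holds). The fingers move at their own pace and stop on an object; the grip force is fixed at half the most. Time passes only in rows, so rows that repeat a pose let the fingers close. It gives the time, the measured TCP pose, the force, the opening and the grip force at its end, in the units of the state.
- get_obs(): the state, without advancing time (a new reading comes with each control period).
- cams.get_image(name): name is "scene" or "top" or "wrist"; returns (picture, depth): 420x560x3 uint8, red, green, blue; 420x560 float32, mm along the optical axis (not along the pixel's ray), 0 where there is no reading.
- cams.get_calibration(name): a dict with "mtx" (3x3 intrinsics, pixels), "R" (3x3) and "t" (3): a world point X has camera coordinates R X + t; the wrist camera has in their place "mount" (4x4, takes a point from camera to tool coordinates, whose origin is the TCP and whose axes are the flange's). Camera axes: x right, y down, z forward; pixel columns grow to the right and rows downward; lengths in mm; the calibration is good to about 2 mm. A picture is of the moment at which its call begins: read the wrist's pose just before it. get_calibration takes no time and is no camera call.
- ticket.close_job(): hands the job in; it is judged then, once.
Trained networks look in the newest picture that a camera, given by its name, has taken for a name from the list of things; names that differ only in an ending like _2 or _b are one class to them, and where a whole thing is asked for, a point or a joint stands for the part that bears it (a point fixed in the world has none). Each returns a list of dicts, best first, with "score" (0 to 1); they miss things now and then, are a little off and sometimes report something else, mostly with a low value. They report only what shows in the picture. A call takes as long as a camera call.
- boxes_of(camera, target): "centre" ([column, row] in pixels, amid what is visible of it).
The state is a dict: "t": time; "qpos": joint angles; "qvel": joint speeds; "joint_torque": joint torques, N m; "ee_pos": TCP position; "orientation": TCP orientation; "ft_force": force on the tool from outside, world axes, zero at the start; "moment": the same for the moment, N m; "width": finger opening in mm; "grasp_force": force on a finger pad.
Only numpy, scipy, OpenCV 4.12 (cv2) and the standard library are available. Lean on these libraries where they do the work, as an engineer would, in place of code of your own. Each camera call takes 0.05 s, during which the arm holds its last target. There are 200 camera calls.

## Working session

There is one attempt and no reset: what is moved stays moved. The work goes in short steps, Python scripts to look and compute and a shell command to move; the robot and the scene stay as the last step left them, time stands still between calls to the robot, and variables do not carry over. Pictures are saved under pics/ and viewed, at most 10 in all, crops included, and the job is handed in when it is done.

```bash
mkdir -p pics; cat > h.py <<'E'
import numpy as np, cv2
from workcell import get_obs, cams, ticket, boxes_of, ctrl
from scipy.spatial.transform import Rotation as Ro
def cloud(name):
    o=get_obs(); im,d=cams.get_image(name); c=cams.get_calibration(name)
    K=np.array(c["mtx"]); v,u=np.mgrid[:d.shape[0],:d.shape[1]]
    P=np.stack([(u-K[0,2])/K[0,0]*d,(v-K[1,2])/K[1,1]*d,d],-1)
    if "R" in c: W=(P-np.array(c["t"]).ravel())@np.array(c["R"])
    else:
        M=np.array(c["mount"]); T=P@M[:3,:3].T+M[:3,3]
        W=T@Ro.from_rotvec(o["orientation"]).as_matrix().T+np.array(o["ee_pos"])
    W[d==0]=np.nan
    return im,W
E
python3 - <<'E'
from h import *
o=get_obs();print(o["t"],o["ee_pos"],o["orientation"],o["width"])
ims=[]
for n in ("top","scene"):
    im,W=cloud(n); cv2.imwrite(f"pics/{n}0.png",im[:,:,::-1]); np.save(n+"W.npy",W)
    for k in("nozzle","nozzle_mouth","blanking_cap","outlet"):
        for b in boxes_of(n,k)[:3]:
            c,r=np.round(b["centre"]).astype(int); print(n,k,b["score"],c,r,W[r,c].round(0))
E
```

```text
0.0 [270.90915539 562.61854265 221.93482953] [-6.99054545e-01 -3.06243872e+00  2.28187462e-03] 87.7751862320757
top nozzle 0.86 178 199 [521. 214.  63.]
top nozzle_mouth 0.83 179 197 [524. 210.  69.]
top blanking_cap 0.62 251 213 [485.  54. 106.]
top outlet 0.97 377 215 [ 481. -223.   41.]
scene blanking_cap 0.78 275 198 [476.  37.  68.]
scene outlet 0.64 350 323 [ 473. -247.   40.]
scene outlet 0.18 259 143 [521. 209.  65.]
```

View pics/top0.png

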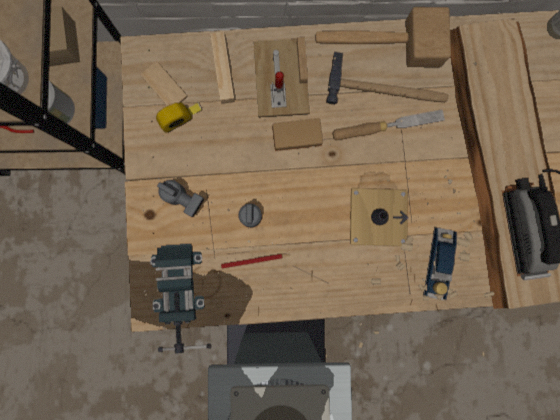

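View pics/scene0.png

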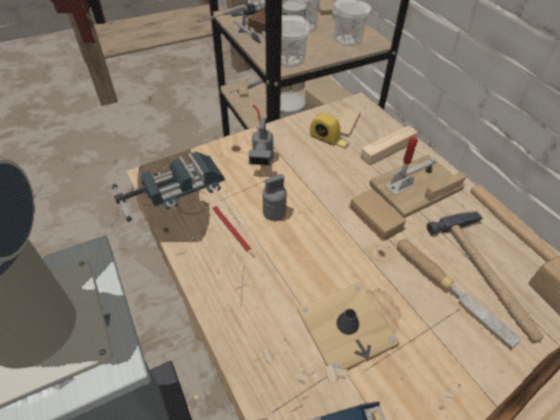

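The top view shows the nozzle tube at about (172,190) with its mouth towards (195,205). The cap is at (251,213) and the spigot at (380,216), with the arrow pointing right in the image. The vise is at (175,280), close to the nozzle. Next I'll measure each from the cloud.

```bash
python3 - <<'E'
from h import *
W=np.load("topW.npy"); im=cv2.imread("pics/top0.png")
def pca(P):
    m=P[:,:2].mean(0); w,V=np.linalg.eigh(np.cov((P[:,:2]-m).T)); return m.round(1),V[:,1].round(3),np.sqrt(w[::-1]*12).round(1),len(P)
def sel(u0,u1,v0,v1,z0,z1):
    S=W[v0:v1,u0:u1].reshape(-1,3); return S[(S[:,2]>z0)&(S[:,2]<z1)]
print("noz fin",pca(sel(150,215,165,225,92,120)))
print("cap fin",pca(sel(232,272,195,235,92,120)))
P=sel(150,215,165,225,25,120);print("noz all",pca(P),P.min(0),P.max(0))
P=sel(150,215,165,225,55,80)
print("z hist noz",np.histogram(P[:,2],8))
for z0,z1 in((50,60),(60,68),(66,76)): print(z0,pca(sel(150,215,165,225,z0,z1)))
print("spig top",pca(sel(360,400,195,235,44,60)))
print("plate z",np.nanmedian(sel(355,405,225,240,-5,30)[:,2]))
P=sel(340,420,175,255,6,20); r=cv2.minAreaRect(P[:,:2].astype(np.float32)); print("plate",r)
g=cv2.cvtColor(im,cv2.COLOR_BGR2GRAY); m=np.zeros_like(g,bool); m[205:228,391:409]=g[205:228,391:409]<90
print("arrow",pca(W[m]))
P=sel(140,215,235,360,20,400);print("vise",P.min(0),P.max(0))
for z in(20,150,200,300):
    P=W.reshape(-1,3);P=P[(P[:,2]>z)&(P[:,0]>200)&(P[:,0]<800)&(P[:,1]<420)&(P[:,1]>-450)];print(z,len(P), P.min(0) if len(P) else"",P.max(0) if len(P) else "")
o=get_obs();print(Ro.from_rotvec(o["orientation"]).as_matrix().round(3),ctrl.tcp_to_grasp)
big=cv2.resize(np.hstack([im[165:230,145:215],im[183:248,345:415]]),None,fx=5.5,fy=5.5,interpolation=cv2.INTER_CUBIC);cv2.imwrite("pics/crop1.png",big)
E
```

```text
noz fin (array([539.2, 230.5]), array([0.524, 0.852]), array([40.1, 12.4]), 116)
cap fin (array([484.7,  58.9]), array([-1.   ,  0.027]), array([39. , 12.5]), 113)
noz all (array([525.9, 208.8]), array([0.524, 0.852]), array([95.5, 44.2]), 882) [483.37582048 160.13988371  26.64112575] [564.73508069 256.32926151 112.18981057]
z hist noz (array([ 24,  29,  79, 168, 182, 130,  74,  12]), array([55.02861991, 57.7319389 , 60.43525789, 63.13857688, 65.84189588,
       68.54521487, 71.24853386, 73.95185285, 76.65517184]))
50 (array([518.4, 196. ]), array([0.296, 0.955]), array([73.2, 48.7]), 69)
60 (array([517.8, 196.3]), array([0.544, 0.839]), array([80.5, 46.7]), 398)
66 (array([530. , 216.4]), array([0.53 , 0.848]), array([94.4, 47.6]), 381)
spig top (array([ 479.7, -232.7]), array([-0.711, -0.703]), array([21.2, 20.7]), 94)
plate z 12.81999181641075
plate ((480.94635009765625, -234.30491638183594), (172.26499938964844, 156.86834716796875), 1.8744467496871948)
arrow (array([ 477.1, -284.6]), array([0.054, 0.999]), array([27.2, 22.3]), 81)
vise [190.30436855 147.55802754  20.01939237] [421.42669784 276.68435248  56.78536807]
20 9473 [ 200.0050536  -449.97913922   20.00365008] [799.97417136 276.68435248 160.21086096]
150 64 [754.29298254 -16.21401157 150.04767573] [7.71872080e+02 2.88400975e-01 1.60210861e+02]
200 0  
300 0  
[[-0.901  0.434 -0.   ]
 [ 0.434  0.901 -0.   ]
 [-0.    -0.    -1.   ]] 18.700000000000003
```

View pics/crop1.png

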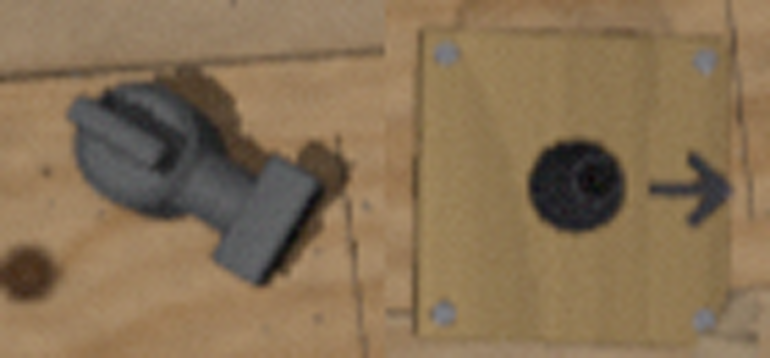

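The clouds match the stated sizes (fin 40×12 mm, spigot top 21 mm, plate at z≈12):

| Item | Centre (mm) | Direction |
|---|---|---|
| Nozzle | (539, 230.5) | mouth at −121.6° |
| Outlet | (480, −233) | arrow at about −92.5° |

To grasp across the fin, the tool must spin −1.674 rad. I'll move above the nozzle now.

```bash
python3 -m creep '[0.02,-0.03,0,-0.12,0.05,-0.065,0,-0.24,0.08,-0.1,0,-0.36,0.11,-0.135,0,-0.48,0.14,-0.17,0,-0.6,0.17,-0.205,0,-0.72,0.2,-0.24,0,-0.84,0.225,-0.275,0,-0.96,0.25,-0.305,0,-1.08,0.268,-0.3325,0,-1.2]' 1 && python3 -m creep '[0,0,-0.01,-0.12,0,0,-0.02,-0.24,0,0,-0.04,-0.36,0,0,-0.06,-0.474,0,0,-0.06,-0.474]'
python3 - <<'E'
from h import *
o=get_obs();print(o["t"],o["ee_pos"],Ro.from_rotvec(o["orientation"]).as_matrix()[:,1].round(3),o["qpos"])
im,W=cloud("wrist");cv2.imwrite("pics/w1.png",im[:,:,::-1])
P=W.reshape(-1,3);P=P[(P[:,2]>92)&(P[:,2]<115)&(np.hypot(P[:,0]-539,P[:,1]-230)<40)]
if len(P): print(cv2.minAreaRect(P[:,:2].astype(np.float32)),P.mean(0),len(P),np.percentile(P[:,2],[50,95]))
E
```

```text
t: 1.33
ee_pos: [530.9, 242.2, 222.9]
orientation: [2.313, 2.126, 0.001]
ft_force: [1.4, 0.4, 0.3]
width: 87.7
grasp_force: 0.0
t: 1.75
ee_pos: [527.5, 242.7, 159.4]
orientation: [-2.746, -1.526, 0.009]
ft_force: [0.1, 0.5, 0.3]
width: 87.6
grasp_force: 0.0
1.75 [527.52844617 242.71427947 159.35518222] [ 0.849 -0.528 -0.003] [ 4.10730072e-01  4.41381421e-01  1.77174516e+00 -1.32141432e-05
  9.34339748e-01  9.67199093e-01]
((538.8623046875, 232.6094512939453), (39.00094223022461, 11.997817993164062), 59.40869140625) [539.52820479 233.85433661 103.85921174] 905 [104.58574753 105.7942961 ]
```

View pics/w1.png

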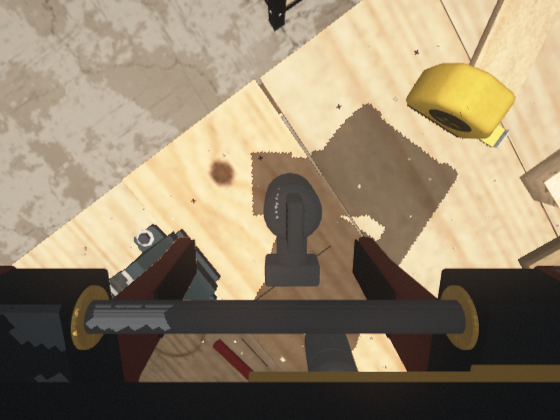

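The wrist view shows the nozzle at (292,205) with its fin lined up between the fingers. The wrist cloud puts the fin at (538.9, 232.6), which agrees with the top view. I'll correct xy by (+11.5, −11) and descend to TCP z≈78.

```bash
python3 -m creep '[0.006,-0.006,0,0,0.0115,-0.011,0,0,0.0115,-0.011,-0.02,0,0.0115,-0.011,-0.045,0,0.0115,-0.011,-0.065,0,0.0115,-0.011,-0.076,0,0.0115,-0.011,-0.081,0,0.0115,-0.011,-0.081,0,0.0115,-0.011,-0.081,0]'
```

```text
t: 2.55
ee_pos: [542.0, 233.1, 82.6]
orientation: [2.742, 1.533, 0.002]
ft_force: [-0.2, 0.1, 0.1]
width: 87.8
grasp_force: 0.0
```

```bash
python3 -m creep '[-0.003,-0.001,-0.003,0,-0.003,-0.001,-0.003,0,-0.003,-0.001,-0.003,0]' && python3 -m creep '[0,0,0,0,0,0,0,0,0,0,0,0,0,0,0,0,0,0,0,0,0,0,0,0,0,0,0,0,0,0,0,0]' 0
```

```text
t: 2.8
ee_pos: [538.2, 232.0, 79.3]
orientation: [2.742, 1.532, 0.001]
ft_force: [0.4, -0.5, -0.2]
width: 87.8
grasp_force: 0.0
t: 3.47
ee_pos: [538.1, 231.9, 78.6]
orientation: [-2.743, -1.532, 0.0]
ft_force: [-0.4, 0.1, 0.6]
width: 38.1
grasp_force: 0.0
```

```bash
python3 -m creep '[0,0,0,0,0,0,0,0,0,0,0,0,0,0,0,0,0,0,0,0,0,0,0,0,0,0,0,0,0,0,0,0]' 0 && python3 -m creep '[0,0,0.02,0,0,0,0.05,0,0,0,0.08,0,0,0,0.11,0,0,0,0.13,0,0,0,0.135,0,0,0,0.135,0]'
```

```text
t: 4.13
ee_pos: [538.0, 231.9, 78.6]
orientation: [-2.743, -1.532, 0.0]
ft_force: [-0.7, 0.3, -0.8]
width: 11.7
grasp_force: 30.0
t: 4.72
ee_pos: [538.9, 232.2, 215.1]
orientation: [2.742, 1.532, 0.005]
ft_force: [0.6, -0.6, -1.0]
width: 12.1
grasp_force: 30.0
```

Held: 12 mm width, 30 N grip. Now I'll carry it over the cap to above the spigot, turning it +0.51 rad.

```bash
python3 -m creep '[-0.003,-0.02,0,0.03,-0.007,-0.05,0,0.07,-0.011,-0.08,0,0.11,-0.015,-0.11,0,0.15,-0.019,-0.14,0,0.19,-0.022,-0.17,0,0.23,-0.026,-0.2,0,0.27,-0.03,-0.23,0,0.31,-0.034,-0.26,0,0.35,-0.038,-0.29,0,0.38]' && python3 -m creep '[-0.004,-0.03,0,0.03,-0.008,-0.06,0,0.06,-0.012,-0.09,0,0.09,-0.016,-0.12,0,0.11,-0.019,-0.145,0,0.12,-0.021,-0.165,0,0.13,-0.021,-0.175,0,0.13,-0.021,-0.175,0,0.13,-0.021,-0.175,0,0.13]'
python3 - <<'E'
from h import *
o=get_obs();R=Ro.from_rotvec(o["orientation"]).as_matrix();print(o["t"],o["ee_pos"],R[:,1].round(3),np.degrees(np.arctan2(R[1,1],R[0,1])),o["width"])
im,W=cloud("top");cv2.imwrite("pics/t2.png",im[150:280,320:450,::-1].repeat(4,0).repeat(4,1))
im,W=cloud("scene");P=W.reshape(-1,3)
for n in("top","scene","wrist"):
    im,W=cloud(n)
    if n=="wrist":cv2.imwrite("pics/w2.png",im[:,:,::-1])
    P=W.reshape(-1,3);P=P[np.isfinite(P[:,0])]
    N=P[(abs(P[:,0]-480)<95)&(P[:,1]>-335)&(P[:,1]<-265)&(P[:,2]>165)&(P[:,2]<215)]
    if len(N)>20:print(n,"mouth box?",N.min(0),N.max(0),np.median(N,0),len(N))
    S=P[(abs(P[:,0]-480)<30)&(abs(P[:,1]+233)<30)&(P[:,2]>44)&(P[:,2]<56)]
    if len(S)>10:print(n,"spig",S.mean(0),len(S))
E
```

```text
t: 5.55
ee_pos: [498.4, -59.3, 211.6]
orientation: [-2.4, -2.023, 0.004]
ft_force: [-0.1, 0.2, -0.2]
width: 11.8
grasp_force: 30.0
t: 6.3
ee_pos: [478.5, -232.5, 212.4]
orientation: [-2.267, -2.171, 0.001]
ft_force: [-0.1, 0.5, -2.4]
width: 11.7
grasp_force: 30.0
6.3 [ 478.47578578 -232.54097652  212.38429021] [ 0.999 -0.043 -0.002] -2.4790808023769038 11.744789491293508
top spig [ 476.27309298 -225.89465656   47.91289198] 21
scene mouth box? [ 450.23651878 -303.3524562   168.68418176] [ 500.39701166 -265.08514702  202.54824374] [ 471.0918358  -292.04533827  197.77522934] 1075
scene spig [ 477.08484593 -235.95356973   49.32885325] 145
wrist mouth box? [ 464.03620507 -300.8805399   197.89294856] [ 488.35704972 -292.09721011  201.51338022] [ 476.46463008 -296.71120809  199.61526596] 309
```

View pics/w2.png

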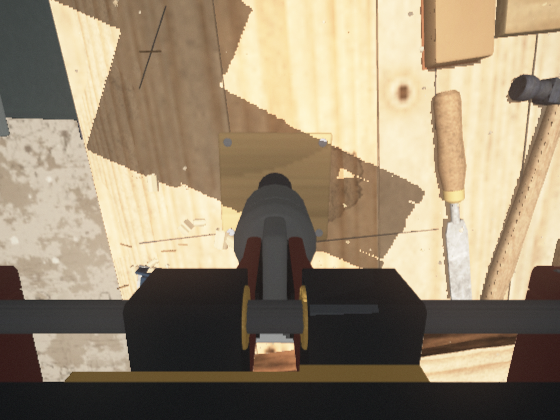

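The nozzle is held upright and the spigot shows just ahead of it at (275,180). The scene cloud puts the mouth box at x 450–500 and y down to −303, as expected for an axis under the TCP. So I'll descend, checking the force on the way.

```bash
python3 -m creep '[0.001,-0.001,-0.015,0,0.001,-0.001,-0.035,0,0.001,-0.001,-0.055,0,0.001,-0.001,-0.07,0,0.001,-0.001,-0.08,0,0.001,-0.001,-0.09,0,0.001,-0.001,-0.09,0,0.001,-0.001,-0.09,0]' && python3 -m creep '[0,0,-0.006,0,0,0,-0.012,0,0,0,-0.018,0,0,0,-0.022,0,0,0,-0.022,0,0,0,-0.022,0]'
```

```text
t: 7.22
ee_pos: [480.2, -233.9, 123.6]
orientation: [-2.267, -2.174, 0.0]
ft_force: [0.7, -0.2, -0.7]
width: 12.0
grasp_force: 30.0
t: 7.72
ee_pos: [479.9, -234.0, 101.4]
orientation: [-2.267, -2.174, 0.0]
ft_force: [-0.8, 0.4, -0.6]
width: 12.0
grasp_force: 30.0
```

```bash
python3 -m creep '[0,0,-0.003,0,0,0,-0.006,0,0,0,-0.009,0,0,0,-0.01,0,0,0,-0.01,0,0,0,-0.01,0]'
```

```text
t: 8.22
ee_pos: [480.0, -234.1, 91.6]
orientation: [-2.267, -2.174, 0.0]
ft_force: [0.3, -0.2, -1.1]
width: 11.4
grasp_force: 30.0
```

```bash
python3 -m creep '[0,0,-0.001,0,0,0,-0.002,0,0,0,-0.002,0,0,0,-0.002,0]'
```

```text
t: 8.55
ee_pos: [480.4, -234.2, 90.5]
orientation: [2.267, 2.174, 0.0]
ft_force: [-1.9, 1.2, 6.4]
width: 12.0
grasp_force: 30.0
```

There is contact at TCP z=90.5, against an expected 90.6, so it is seated. I'll release and retreat straight up.

```bash
python3 -m creep '[0,0,0,0,0,0,0,0,0,0,0,0,0,0,0,0,0,0,0,0,0,0,0,0]' 0.7 && python3 -m creep '[0,0,0.01,0,0,0,0.03,0,0,0,0.06,0,0,0,0.09,0,0,0,0.12,0,0,0.03,0.15,0,0,0.06,0.17,0,0,0.09,0.18,0,0,0.12,0.18,0,0,0.15,0.18,0]' && python3 -m creep '[0,0.03,0,0,0,0.06,0,0,0,0.09,0,0,0,0.1,0,0,0,0.1,0,0]'
python3 - <<'E'
from h import *
im,W=cloud("top");P=W[175:270,330:430].reshape(-1,3)
F=P[(P[:,2]>102)&(P[:,2]<130)];r=cv2.minAreaRect(F[:,:2].astype(np.float32));print(F.mean(0),r,np.percentile(F[:,2],[5,50,95]))
B=P[(P[:,2]>62)&(P[:,2]<86)&(P[:,1]<-283)];print("box top",B.mean(0),B.min(0),B.max(0))
C=W[195:235,232:272].reshape(-1,3);C=C[(C[:,2]>92)&(C[:,2]<120)];print("cap",C.mean(0))
a=im[150:280,310:450,::-1];b=cloud("scene")[0][230:400,260:440,::-1]
cv2.imwrite("pics/end.png",np.hstack([cv2.resize(a,(400,400)),cv2.resize(b,(400,400))]))
E
```

```text
t: 9.05
ee_pos: [480.0, -234.1, 89.6]
orientation: [-2.268, -2.174, 0.0]
ft_force: [1.0, 0.2, 0.8]
width: 48.6
grasp_force: 0.0
t: 9.88
ee_pos: [480.3, -82.9, 271.6]
orientation: [2.266, 2.172, 0.003]
ft_force: [0.4, -0.9, -0.0]
width: 61.4
grasp_force: 0.0
t: 10.3
ee_pos: [480.0, 17.6, 270.3]
orientation: [2.264, 2.178, 0.001]
ft_force: [0.6, -0.1, 0.4]
width: 61.1
grasp_force: 0.0
[ 480.55048815 -231.71153571  116.54539747] ((480.46636962890625, -232.44427490234375), (39.077510833740234, 10.84326171875), 88.65725708007812) [109.98224696 117.26284304 120.17456965]
box top [ 478.95715767 -292.45471774   77.26301909] [ 453.62346671 -302.18336919   64.16229106] [ 503.4831752  -283.14353975   82.49232546]
cap [nan nan nan]<stdin>:5: RuntimeWarning: Mean of empty slice.
  ret = um.true_divide(
```

View pics/end.png

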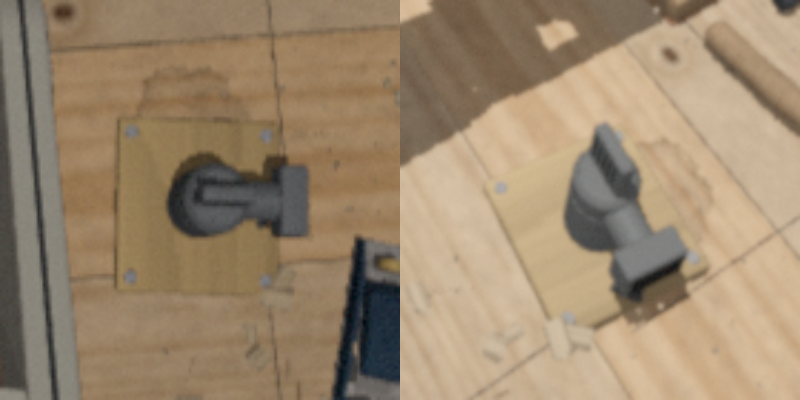

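The picture shows the nozzle upright on the plate. Its fin top is at 117 mm (105 + 12), its axis at about (480, −232), and the mouth lies over the arrow. The cap was only hidden by the arm in the top view; the carry passed about 30 mm above it.

```bash
python3 -c "
from workcell import ticket
print(ticket.close_job())"
```

```text
the job is handed in; nothing more can be done
None
```

I fitted the nozzle fully down over the spigot with its mouth over the arrow, let it go, and handed the job in at about 10.5 s. I didn't re-measure the blanking cap at the end because the arm hid it in the top view, but the robot met no unexpected force while carrying the nozzle over it.

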